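Light, focus and photograph a sample with the bench microscope's controls

ROBOT

A 6-joint arm with a two-finger parallel gripper is mounted at the origin on the work surface. World frame = base frame: x ahead of the robot, y to its left, z up, the work surface at z = 0. Lengths are in m, angles in degrees, forces in N, time in s.
With the tool pointing down it reaches from about 0.2 to 0.875 m from the base axis. Payload 3.4 kg.
Tool frame: the origin (TCP) lies midway between the tips of the shut fingers; the grasp point (between the pads) lies arm.grip_depth behind it (arm.grip_depth is the distance from the TCP to the grasp point, in m); x points along the fingers, y is the direction in which the jaws open and shut, and the axes are right-handed (so a half turn about x gives the same grasp; the last joint's range is limited). The gripper opens to 94 mm and grips with 3 to 60 N. Pads are 16 mm wide; open, the fingers measure 119 mm over their backs; the gripper's body (75 mm by 177 mm) begins 78 mm behind the grasp point.
Start: joints at [-71.391, 15.808, 86.224, -0, 77.962, -6.933], TCP at [0.248, -0.519, 0.205] pointing down, gripper open.
Joint ranges: [-165.64, 165.64], [-43.16, 119.46], [12.63, 154.43], [-67.54, 247.53], [6.08, 155.33], [-154.97, 154.97]. Speed limits (degrees/s): [147.25, 147.25, 180, 180, 180, 180].

INTERFACE

Orientations are given as a 3x3 rotation matrix whose columns are the frame's x, y, z axes.
In Python, from bench import telemetry, viewer, finish_job, recognise, trace, arm gives the robot as it stands.
- The arm moves only by the tool play_rows, never from a script. Its argument "moves" is a list that holds one entry, the list of rows, each a list of 6 numbers: the shift along the tool's x, y, z in mm, then the turn, a rotation vector about the tool's x, y, z in rad. In form: [[[tx, ty, tz, wx, wy, wz], ...]]. A call has exactly 8 rows; each row is the pose to reach, as a shift and turn from the pose commanded when the call began, along the tool's axes at that moment; what a row does not reach only later rows make up. A row lasts 1/10 s, in which the tool goes at most 50 mm and 8.59 degrees, less where a joint would pass 70% of its speed; a pose out of reach is approached as far as the arm can. A call with a gripper value outside its range is refused whole. "fingers" is the finger opening in mm, from 0 to 94, set as the call begins (left out, the last holds). The fingers move at their own pace and stop on an object; "grip_force" is the grip in N (left out, the last holds). Time passes only in rows, so rows that repeat a pose let the fingers close, or fill a call up. It gives the time, the measured TCP pose, the force and the opening at its end, in the units of the state.
- telemetry.observe(): the state, without advancing time (a new reading comes with each control period).
- viewer.camera(name): name is "side" or "top"; returns a dict with "frame" (400x640x3 uint8, red, green, blue), "fov_y" (degrees; the focal length in pixels is half the picture's height over the tangent of half this angle, whatever the lens; pixels are square), "cx", "cy" (the principal point, pixels), "R" (3x3) and "t" (3): a world point X has camera coordinates R X + t. Camera axes: x right, y down, z forward; pixel columns grow to the right and rows downward; lengths in m; the calibration is good to about 2 mm. A picture is of the moment at which its call begins. There is no depth.
- finish_job(): hands the job in, once; it reports no verdict.
Trained networks look in the newest picture that a camera, given by its name, has taken for a name from the list of things; names that differ only in an ending like _2 or _b are one class to them, and where a whole thing is asked for, a point or a joint stands for the part that bears it (a point fixed in the world has none). Each returns a list of dicts, best first, with "p" (0 to 1); they miss things now and then, are a little off and sometimes report something else, mostly with a low value. They report only what shows in the picture. A call takes as long as a camera call. They do not tell look-alikes from the thing itself.
- recognise(camera, label): "position" ([x, y, z] in m, in world coordinates, good to about 4 mm: the middle of the surface that is visible of it).
- trace(camera, label): "region" (400x640 bool, what is visible of it).
The state is a dict: "time_s": time; "joints": joint angles; "qd": joint speeds; "joint_torque": joint torques, N m; "ee_pos": TCP position; "ee_rot": TCP orientation; "ft_force": force on the tool from outside, world axes, zero at the start; "wrist_torque": the same for the moment, N m; "width": finger opening in m.
Only numpy, scipy, OpenCV 4.12 (cv2) and the standard library are available. Lean on these libraries where they do the work, as an engineer would, in place of code of your own. Each camera call takes 0.05 s, during which the arm holds its last target. There are 200 camera calls.

TASK

Take a picture of the steel tube that stands under the video microscope: with a fingertip, switch the ring light on by pushing the raised end of the rocker switch on the aluminium lamp box fully down, then press the round autofocus key on the console, then press the wide bar-shaped snapshot key. Press each one lightly and let it go again; leave the dials and the two small square keys alone, do not lift or push about the console or the lamp box, and disturb nothing else on the bench.

Things in the scene. Friction and masses are not known exactly. Their poses are not given: they have to be found in the camera images.
- console: Black wedge-shaped keypad with a white panel, 140 (x) x 200 (y) mm, loose on rubber feet, about 0.75 kg. Origin: centre of its underside, z up. Panel 36 mm high at the middle, rising 5 degrees towards +x (30 mm at near edge, 42 mm at far). Seen from its near (-x) side: near row, left (+y) round autofocus key, right (-y) wide snapshot key; far row, left zoom dial, right two small square keys.
- focus_key_top (a point): Centre of the top of the round autofocus key (20 mm diameter), 8 mm proud of the panel when up, at console x -30, y +55 mm; z axis along the key's outward direction. The key travels 5 mm into the panel.
- focus_key (a joint): Travel of the autofocus key in m: 0 up, 0.005 fully down. Spring return: begins to move at 1.5 N, has clicked at 0.0025 (about 4 N), bottoms at about 6.5 N on an elastomer pad that gives up to 2.5 mm more (6 N per mm).
- snap_key_top (a point): Centre of the top of the wide bar-shaped snapshot key (24 mm in console x by 48 mm in y), 8 mm proud of the panel when up, at console x -30, y -42 mm; z axis outward. Travels 5 mm.
- snap_key (a joint): Travel of the snapshot key in m: 0 up, 0.005 fully down. Same spring: moves at 1.5 N, clicked at 0.0025 (about 4 N), bottoms at about 6.5 N on an elastomer pad that gives up to 2.5 mm more (6 N per mm).
- menu_key_a (a joint): Travel in m of the inner small square menu key (16 x 16 mm, 8 mm proud, at console x +34, y -20 mm). Same spring. Not to be pressed.
- menu_key_b (a joint): Travel in m of the outer small square menu key (16 x 16 mm, 8 mm proud, at console x +34, y -66 mm). Same spring. Not to be pressed.
- zoom_dial: Black round zoom dial on the console, 40 mm diameter, 20 mm tall, at console x +34, y +55 mm; origin at its foot on the panel. Not to be touched.
- lamp_box: Ring-light control box: aluminium, 150 (x) x 100 (y) mm, grey top 55 mm above the table, loose on rubber feet, about 0.8 kg. Origin: centre of its underside, z up. On its top, on the centre line: rocker switch (pivot at x +32 mm; black, 22 mm wide, two halves of 20 mm at 0.46 rad to each other) and dimmer dial (x -38 mm).
- lamp_on_end (a point): Where to push: on the face of the rocker's ON half, 17 mm from the pivot towards the box's +x end (the half farther from the dimmer; white dot). Off: this half slopes up to 12 mm above the box top at its outer end, the other half lies level, 3 mm proud. On: this half lies almost level, 3 to 4 mm proud, the point having sunk about 6.5 mm.
- lamp_rocker (a joint): Angle of the rocker in rad: 0 off (ON half raised), 0.40 fully on; counts as on above 0.30. Moves under about 2 N at the outer end and stays where it is left; its mounting is springy and sinks up to 2 mm (10 N) once the rocker is fully over.
- dimmer: Black round dimmer dial on the lamp box, 32 mm diameter, 18 mm tall, at box x -38 mm; origin at its foot. Not to be touched.
- microscope: Video microscope on a grey base 300 (x) x 230 (y) x 22 mm, to the robot's left. Origin: underside, 20 mm on the near side of the base's centre. Column on the far side, white camera head (bottom 208 mm, top 400 mm above the table) over the sample at x -40 mm. Fixed; keep clear.
- sample: Steel tube 22 mm diameter, 40 mm tall, standing loose on the round white stage plate (top 26 mm above the table) of the microscope. Origin: centre of its foot. Leave standing.
- tray: Clear plastic tray 130 x 300 x 55 mm with two white cassettes of dark tubes (up to 60 mm), beyond the controls. Origin: centre of its underside. Leave alone.
- bottle: White dropper bottle, 42 mm diameter, 108 mm tall, standing beyond the controls. Origin: centre of its foot. Leave alone.
- blower: Black rubber dust blower, 58 mm diameter, 112 mm tall, standing nozzle up beyond the controls. Origin: centre of its foot. Leave alone.
There are look-alikes about, which are no part of the job. Leave any purple or turquoise look-alike of the lamp_box alone.

How it is judged:
By the outcome, as a careful person would: the job done as asked, in the order asked, and still so for the second after the job is handed in, with the robot touching nothing.
It also fails if it takes over 51 s, if anything falls off the work surface, if the arm or the gripper's body presses on something with over 40 N, if the wrist force passes 120 N, or if a joint passes its speed limit or range.

## Working session

There is one attempt and no reset: what is moved stays moved. The work goes in short steps, Python scripts to look and compute and a tool call to move; the robot and the scene stay as the last step left them, time stands still between calls to the robot, and variables do not carry over. Pictures are saved under pics/ and viewed, about 8 in all and at most 12, crops included, and the job is handed in when it is done.

Besides the shell and the picture viewer there is one more tool, called after "Request:" in YAML: its name, and indented under it one key for each argument. play_rows: Moves the arm, as the interface text tells. Its arguments: {"type":"object","properties":{"moves":{"type":"array"},"fingers":{"type":"number"},"grip_force":{"type":"number"}},"required":["moves"]}

```bash
ls; mkdir -p pics; python3 - <<'E'
from bench import *
import cv2, numpy as np
print(arm.grip_depth, telemetry.observe())
for c in ("top","side"):
    d=viewer.camera(c); cv2.imwrite(f"pics/{c}0.png",d["frame"][:,:,::-1]); np.savez(f"/tmp/{c}0.npz",**d)
    print(c,d["fov_y"],d["cx"],d["cy"],d["R"].round(3).tolist(),d["t"])
    for l in ("console","focus_key_top","snap_key_top","zoom_dial","lamp_box","lamp_on_end","dimmer","menu_key_a","microscope","bottle","blower","tray","sample"):
        print(c,l,[(np.round(r["position"],4).tolist(),round(r["p"],2)) for r in recognise(c,l)][:4])
E
```

```text
pics
0.0188 {'time_s': 0.0, 'joints': array([-7.13937006e+01,  1.58468150e+01,  8.62929663e+01, -5.18060209e-04,
        7.79605549e+01, -6.93139523e+00]), 'qd': array([-0.07435909,  0.07679122,  0.01956567, -0.03230882, -0.02544072,
       -0.0443171 ]), 'joint_torque': array([ 1.67429302e-03, -4.04571927e+01, -2.37221324e+01,  7.04716332e-02,
        3.42634355e-02, -1.36374615e-04]), 'ee_pos': array([ 0.24771459, -0.51830066,  0.20462844]), 'ee_rot': array([[-5.67123420e-04,  4.31106025e-01, -9.02301099e-01],
       [ 1.65684505e-03, -9.02299601e-01, -4.31106351e-01],
       [-9.99998467e-01, -1.73946362e-03, -2.02560650e-04]]), 'ft_force': array([ 0.13592816,  0.92187769, -0.56741268]), 'wrist_torque': array([-0.01961948,  0.06361274,  0.00364039]), 'width': 0.09394112402057832}
top 42.33747029208234 319.3136514106224 201.55798891550802 [[-0.024, -1.0, -0.011], [-0.985, 0.025, -0.173], [0.174, 0.006, -0.985]] [0.08308051 0.54453656 1.51992179]
top console [([0.4917, -0.1919, 0.0401], 0.89)]
top focus_key_top []
top snap_key_top []
top zoom_dial [([0.5433, -0.1483, 0.06], 0.63)]
t
[... 703 characters left out ...]
33], 0.87)]
side focus_key_top [([0.8044, 0.0298, 0.0449], 0.67)]
side snap_key_top [([0.4557, -0.2268, 0.0414], 0.52)]
side zoom_dial []
side lamp_box [([0.5298, 0.1472, 0.053], 0.97), ([0.3127, 0.2302, 0.0537], 0.71), ([0.3037, -0.1762, 0.0565], 0.6)]
side lamp_on_end [([0.575, 0.1401, 0.0569], 0.66), ([0.2997, 0.2365, 0.0567], 0.53)]
side dimmer [([0.4979, 0.1315, 0.0702], 0.54)]
side menu_key_a [([0.7062, -0.3331, 0.0519], 0.39)]
side microscope [([0.5039, 0.511, 0.1948], 0.93)]
side bottle [([0.6886, 0.2925, 0.0594], 0.6), ([0.7043, -0.3351, 0.0549], 0.54)]
side blower [([0.69, 0.2938, 0.061], 0.7)]
side tray [([0.8081, 0.024, 0.0454], 0.78)]
side sample [([0.4866, 0.4868, 0.05], 0.62)]
```

View pics/top0.png

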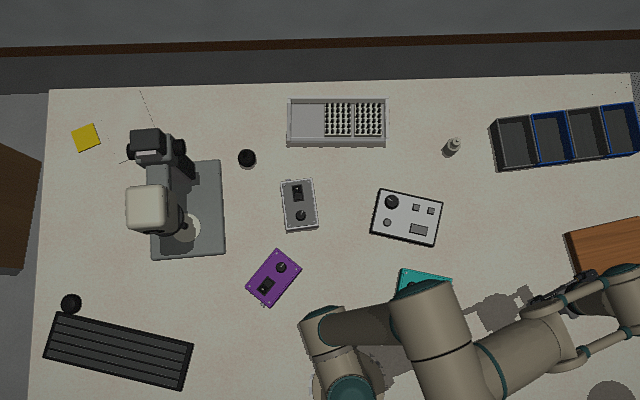

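View pics/side0.png

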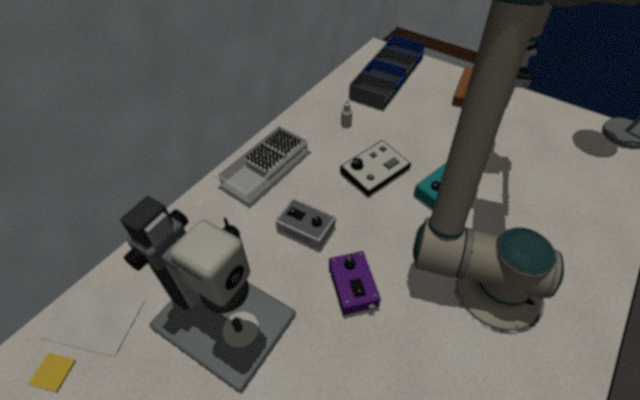

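The top picture shows the grey lamp box at about (300,205), with its rocker up at (297,190). The console is at (406,217), with the round key at (387,222) and the bar at (418,229). The purple and turquoise boxes are decoys. I'll zoom in to measure.

```bash
python3 - <<'E'
import cv2, numpy as np
t=np.load("/tmp/top0.npz")["frame"][:,:,::-1]; s=np.load("/tmp/side0.npz")["frame"][:,:,::-1]
f=lambda im,x,y,w,h,k:cv2.resize(im[y:y+h,x:x+w],(w*k,h*k),interpolation=cv2.INTER_CUBIC)
a=np.zeros((600,800,3),np.uint8)
a[:320,:320]=f(t,272,172,64,64,5)[:320]; a[:320,330:330+400]=f(t,366,182,80,64,5)
a[324:324+275,:320]=f(s,272,194,64,55,5); a[324:324+275,330:330+400]=f(s,336,138,80,55,5)
cv2.imwrite("pics/crop0.png",a)
E
```

```text
(no output)
```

View pics/crop0.png

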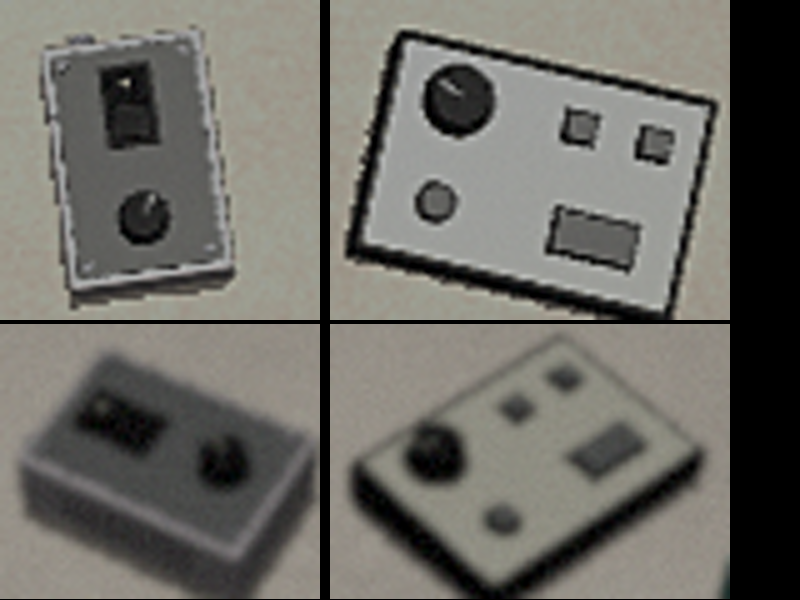

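```bash
cat > geo.py <<'E'
import numpy as np
from scipy.optimize import least_squares
def proj(d,X):
    c=X@d["R"].T+d["t"]; f=200/np.tan(np.radians(d["fov_y"])/2)
    return np.c_[f*c[:,0]/c[:,2]+d["cx"],f*c[:,1]/c[:,2]+d["cy"]]
def place(p,L):
    c,s=np.cos(p[2]),np.sin(p[2]); L=np.atleast_2d(L)
    return np.c_[p[0]+c*L[:,0]-s*L[:,1],p[1]+s*L[:,0]+c*L[:,1],L[:,2]]
def con(x,y,h):
    a=np.radians(5); return [x/1e3-h/1e3*np.sin(a),y/1e3,.036+x/1e3*np.tan(a)+h/1e3*np.cos(a)]
def fit(obs,p0):
    fun=lambda p:np.concatenate([(proj(d,place(p,L))-uv).ravel() for d,L,uv in obs])
    r=least_squares(fun,p0,loss="soft_l1"); return r.x,fun(r.x)
E
python3 - <<'E'
from geo import *
T=dict(np.load("/tmp/top0.npz"));S=dict(np.load("/tmp/side0.npz"))
un=lambda P,x0,y0,cx,cy:(np.array(P)-[cx,cy]+.5)/5-.5+[x0,y0]
box=np.array([[75,50,55],[75,-50,55],[-75,-50,55],[-75,50,55],[47.2,0,65.5],[-38,0,73]])/1e3
K=np.array([con(-30,55,8),con(-30,-42,8),con(34,-20,8),con(34,-66,8),con(34,55,20)])
bt=un([[45,48],[198,30],[232,262],[72,280],[125,83],[142,213]],272,172,0,0)
bs=un([[25,455],[108,355],[312,440],[240,553],[102,402],[222,455]],272,194,0,324)
kt=un([[436,202],[594,238],[580,127],[655,144],[459,100]],366,182,330,0)
ks=un([[503,518],[607,451],[517,408],[565,378],[436,446]],336,138,330,324)
for n,L,a,b,p0 in(("box",box,bt,bs,[.53,.14,0]),("con",K,kt,ks,[.49,-.19,0])):
    for m,o in (("both",[(T,L,a),(S,L,b)]),("top",[(T,L,a)]),("side",[(S,L,b)])):
        p,r=fit(o,p0); print(n,m,p[:2].round(4),np.degrees(p[2]).round(2),r.reshape(-1,2).round(1).tolist())
        q=[[.0472,0,.0655]] if n=="box" else K[:2]
        print(place(p,q).round(4).tolist())
E
```

```text
box both [0.5421 0.1315] 6.07 [[-1.1, -0.0], [0.9, -0.7], [0.5, 1.4], [-0.6, 2.1], [0.2, -1.0], [0.1, 0.3], [-2.0, 0.1], [-0.4, -2.9], [2.1, -0.8], [-0.4, 1.5], [-0.5, 0.3], [0.6, -0.5]]
[[0.589, 0.1365, 0.0655]]
box top [0.5429 0.1316] 6.33 [[-1.2, -0.2], [0.7, -1.0], [0.5, 1.0], [-0.6, 1.9], [0.1, -1.2], [0.1, 0.0]]
[[0.5898, 0.1368, 0.0655]]
box side [0.5413 0.1316] 5.87 [[-1.8, 0.1], [-0.1, -2.8], [2.3, -0.5], [-0.3, 1.7], [-0.2, 0.4], [0.7, -0.3]]
[[0.5883, 0.1364, 0.0655]]
con both [ 0.4952 -0.1926] -14.42 [[-0.4, 0.2], [-0.4, 0.1], [-0.4, 0.0], [-0.4, -0.0], [-0.0, -0.4], [0.1, -0.2], [0.3, -0.7], [0.1, -0.5], [0.2, -0.6], [0.5, -0.2]]
[[0.4791, -0.1317, 0.0413], [0.455, -0.2256, 0.0413]]
con top [ 0.495  -0.1936] -14.14 [[-0.0, 0.3], [-0.0, 0.1], [-0.1, -0.0], [-0.1, -0.1], [0.2, -0.3]]
[[0.4787, -0.1327, 0.0413], [0.455, -0.2268, 0.0413]]
con side [ 0.4948 -0.1904] -14.87 [[-0.3, 0.3], [0.1, -0.1], [-0.0, -0.1], [0.1, -0.2], [0.1, 0.2]]
[[0.4793, -0.1293, 0.0413], [0.4544, -0.2231, 0.0413]]
```

```bash
cat > go.py <<'E'
import sys, numpy as np
from bench import telemetry
from scipy.spatial.transform import Rotation as Ro
def go(x,y,z,yaw,pitch=0):
    # pitch: tilt to press along a panel normal rising towards +x (deg)
    s=telemetry.observe(); R=s["ee_rot"]
    G=Ro.from_euler("zy",[yaw,-pitch],degrees=True).as_matrix()@np.array([[0,0,-1],[0,-1,0],[-1,0,0.]])
    print("t",round(s["time_s"],2),"pos",s["ee_pos"].round(4),"F",s["ft_force"].round(2),"w",round(s["width"],4))
    print("shift mm",(R.T@(np.array([x,y,z])-s["ee_pos"])*1e3).round(1),"turn",Ro.from_matrix(R.T@G).as_rotvec().round(3))
if __name__=="__main__": go(*map(float,sys.argv[1:]))
E
python3 go.py .588 .1365 .13 6
```

```text
t 1.4 pos [ 0.2479 -0.5188  0.2055] F [ 0.14 -0.72  0.45] w 0.0942
shift mm [  75.4 -444.7 -589.4] turn [ 0.341  0.    -0.   ]
```

Request:
play_rows:
  moves:
    - [[0,-9,-12,0.01,0,0],[0,-30,-40,0.04,0,0],[0,-57,-76,0.08,0,0],[0,-87,-116,0.13,0,0],[0,-117,-156,0.18,0,0],[0,-147,-196,0.23,0,0],[0,-177,-235,0.29,0,0],[0,-207,-275,0.341,0,0]]
  fingers: 0

```text
time_s: 2.2
ee_pos: [0.407, -0.2106, 0.2057]
ee_rot: [[0.001, 0.102, -0.995], [0.0, -0.995, -0.102], [-1.0, -0.0, -0.001]]
ft_force: [0.8, -0.2, 0.9]
width: 0.0337
```

```bash
python3 go.py .588 .1365 .13 6
```

```text
t 2.2 pos [ 0.407  -0.2106  0.2057] F [ 0.83 -0.21  0.9 ] w 0.0337
shift mm [  75.9 -326.9 -215.3] turn [-0.003 -0.001  0.   ]
```

Request:
play_rows:
  moves:
    - [[0,-37,-24,0,0,0],[0,-75,-49,0,0,0],[0,-113,-74,0,0,0],[0,-151,-99,0,0,0],[10,-189,-124,0,0,0],[20,-227,-150,0,0,0],[30,-262,-173,0,0,0],[40,-290,-191,0,0,0]]

```text
time_s: 3.0
ee_pos: [0.5664, 0.0982, 0.1652]
ee_rot: [[0.0, 0.106, -0.994], [0.001, -0.994, -0.106], [-1.0, -0.001, -0.0]]
ft_force: [-0.2, -0.0, -0.1]
width: 0.001
```

```bash
python3 go.py .588 .1365 .11 6
```

```text
t 3.0 pos [0.5664 0.0982 0.1652] F [-0.16 -0.03 -0.12] w 0.001
shift mm [ 55.2 -35.8 -25.5] turn [ 0.001 -0.     0.001]
```

Request:
play_rows:
  moves:
    - [[0,-20,-14,0,0,0],[15,-34,-23,0,0,0],[30,-35,-25,0,0,0],[45,-35,-25,0,0,0],[55,-35,-25,0,0,0],[60,-35,-25,0,0,0],[60,-35,-25,0,0,0],[60,-35,-25,0,0,0]]

```text
time_s: 3.8
ee_pos: [0.5879, 0.1321, 0.1059]
ee_rot: [[0.001, 0.104, -0.995], [-0.0, -0.995, -0.104], [-1.0, 0.0, -0.001]]
ft_force: [0.4, -0.0, -0.7]
width: 0.0002
```

```bash
python3 go.py .588 .1365 .075 6; python3 - <<'E'
from bench import *
from geo import *
import cv2
T=viewer.camera("top");S=viewer.camera("side"); s=telemetry.observe()
P=[s["ee_pos"],[.588,.1365,.0655]]
f=lambda im,x,y,w,h,k:cv2.resize(np.ascontiguousarray(im[y:y+h,x:x+w,::-1]),(w*k,h*k),interpolation=cv2.INTER_CUBIC)
print(proj(T,np.array(P)),proj(S,np.array(P)))
a=np.zeros((400,800,3),np.uint8); a[:,:400]=f(T["frame"],270,150,80,80,5); a[:,400:]=f(S["frame"],264,165,80,80,5)
cv2.imwrite("pics/c1.png",a)
E
```

```text
t 3.8 pos [0.5879 0.1321 0.1059] F [ 0.45 -0.01 -0.69] w 0.0002
shift mm [30.9 -4.3 -0.5] turn [-0.    -0.001 -0.   ]
[[297.4829298  184.67589074]
 [296.76011114 187.54885655]] [[291.8077422  199.93318039]
 [291.82192338 209.69792622]]
```

View pics/c1.png

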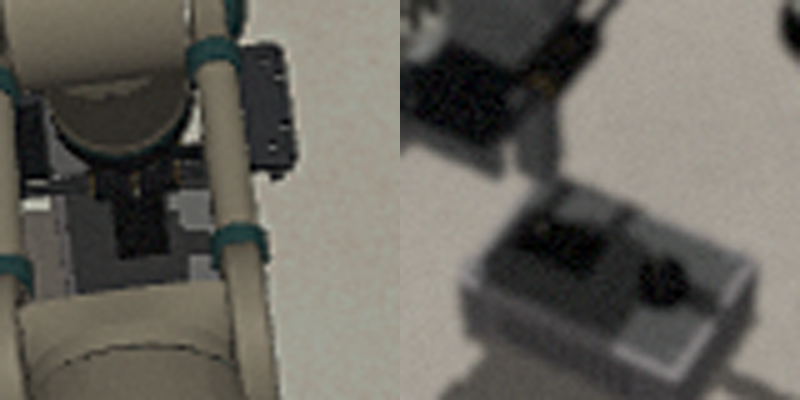

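Request:
play_rows:
  moves:
    - [[5,-4,1,0,0,0],[15,-4,1,0,0,0],[25,-4,1,0,0,0],[32,-4,1,0,0,0],[36,-4,1,0,0,0],[38,-4,1,0,0,0],[40,-4,1,0,0,0],[42,-4,1,0,0,0]]

```text
time_s: 4.7
ee_pos: [0.5866, 0.1362, 0.0638]
ee_rot: [[0.001, 0.105, -0.995], [0.0, -0.995, -0.105], [-1.0, 0.0, -0.001]]
ft_force: [0.0, 0.3, 1.9]
width: 0.0004
```

Contact, about 2 N as expected. I'll continue slowly.

Request:
play_rows:
  moves:
    - [[1,0,0,0,0,0],[2,0,0,0,0,0],[3,0,0,0,0,0],[4,0,0,0,0,0],[4.5,0,0,0,0,0],[5,0,0,0,0,0],[5,0,0,0,0,0],[5,0,0,0,0,0]]

```text
time_s: 5.5
ee_pos: [0.5867, 0.1362, 0.0587]
ee_rot: [[0.001, 0.105, -0.995], [0.0, -0.995, -0.105], [-1.0, 0.0, -0.001]]
ft_force: [1.5, 0.1, 2.3]
width: 0.0007
```

Request:
play_rows:
  moves:
    - [[0.3,0,0,0,0,0],[0.6,0,0,0,0,0],[0.9,0,0,0,0,0],[1.2,0,0,0,0,0],[1.4,0,0,0,0,0],[1.4,0,0,0,0,0],[1.4,0,0,0,0,0],[1.4,0,0,0,0,0]]

```text
time_s: 6.3
ee_pos: [0.5868, 0.1362, 0.0577]
ee_rot: [[0.001, 0.105, -0.995], [0.0, -0.995, -0.105], [-1.0, 0.0, -0.001]]
ft_force: [1.0, 0.6, 6.2]
width: 0.0001
```

The force has risen to 6 N, so the rocker is fully over and sitting on its springy mount. I'll retract straight up and then look.

Request:
play_rows:
  moves:
    - [[-2,0,0,0,0,0],[-8,0,0,0,0,0],[-20,0,0,0,0,0],[-40,0,0,0,0,0],[-65,0,0,0,0,0],[-80,20,0,-0.05,0,0],[-80,55,0,-0.12,0,0],[-80,95,0,-0.2,0,0]]

```text
time_s: 7.1
ee_pos: [0.5957, 0.0417, 0.1382]
ee_rot: [[0.0, 0.305, -0.952], [0.0, -0.952, -0.305], [-1.0, -0.0, -0.0]]
ft_force: [-0.3, -0.5, -0.3]
width: 0.0004
```

```bash
python3 go.py .479 -.1317 .1 -14.4 5
```

```text
t 7.1 pos [0.5957 0.0417 0.1382] F [-0.34 -0.47 -0.28] w 0.0004
shift mm [ 38.1 129.6 164.1] turn [0.561 0.088 0.003]
```

Request:
play_rows:
  moves:
    - [[0,10,13,0.05,0.01,0],[0,30,38,0.13,0.02,0],[0,55,70,0.22,0.035,0],[0,82,104,0.31,0.05,0],[5,105,133,0.4,0.063,0],[10,120,152,0.48,0.075,0],[15,128,162,0.54,0.085,0],[20,130,164,0.561,0.088,0.003]]

```text
time_s: 7.9
ee_pos: [0.4777, -0.1321, 0.117]
ee_rot: [[0.086, -0.256, -0.963], [-0.001, -0.966, 0.257], [-0.996, -0.021, -0.084]]
ft_force: [0.2, -0.1, -1.0]
width: 0.0004
```

```bash
python3 - <<'E'
from bench import *
from geo import *
import cv2
T=viewer.camera("top");S=viewer.camera("side"); np.savez("/tmp/S1.npz",**S)
a=np.zeros((400,800,3),np.uint8)
f=lambda im,x,y,w,h,k:cv2.resize(np.ascontiguousarray(im[y:y+h,x:x+w,::-1]),(w*k,h*k),interpolation=cv2.INTER_CUBIC)
a[:,:400]=f(T["frame"],270,165,80,80,5); a[:,400:]=f(S["frame"],264,175,80,80,5)
b=np.zeros((600,800,3),np.uint8); b[:400]=a; b[400:,:800]=f(S["frame"],310,125,160,40,5)[:200]
cv2.imwrite("pics/c2.png",b); print(proj(S,telemetry.observe()["ee_pos"][None]))
E
python3 go.py .479 -.1315 .1 -14.4 5
```

```text
[[372.51614097 159.90155077]]
t 8.0 pos [ 0.4783 -0.131   0.1165] F [ 0.9   0.01 -1.02] w 0.0004
shift mm [16.5  0.7  0.5] turn [-0.005  0.002 -0.   ]
```

View pics/c2.png

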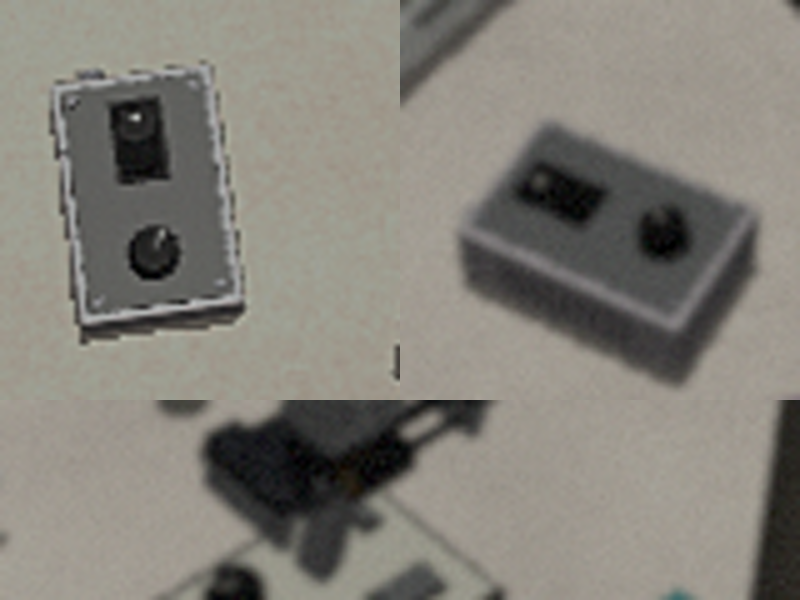

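The side view shows the rocker's ON half now lying level and the box in the same place. Next is the autofocus key.

```bash
python3 go.py .479 -.132 .0413 -14.4 5
```

```text
t 8.0 pos [ 0.4783 -0.131   0.1165] F [ 0.9   0.01 -1.02] w 0.0004
shift mm [75.   2.5  5.2] turn [-0.005  0.002 -0.   ]
```

Request:
play_rows:
  moves:
    - [[5,2,5,0,0,0],[18,2,5,0,0,0],[35,2,5,0,0,0],[50,2,5,0,0,0],[62,2,5,0,0,0],[69,2,5,0,0,0],[72,2,5,0,0,0],[74,2,5,0,0,0]]

```text
time_s: 8.8
ee_pos: [0.4802, -0.1319, 0.0428]
ee_rot: [[0.087, -0.252, -0.964], [-0.001, -0.968, 0.253], [-0.996, -0.021, -0.084]]
ft_force: [0.0, -0.4, 1.0]
width: 0.0007
```

Request:
play_rows:
  moves:
    - [[0.5,0,0,0,0,0],[1,0,0,0,0,0],[1.5,0,0,0,0,0],[2,0,0,0,0,0],[2.5,0,0,0,0,0],[2.5,0,0,0,0,0],[2.5,0,0,0,0,0],[2.5,0,0,0,0,0]]

```text
time_s: 9.6
ee_pos: [0.4803, -0.1324, 0.0406]
ee_rot: [[0.087, -0.253, -0.964], [-0.001, -0.967, 0.254], [-0.996, -0.021, -0.085]]
ft_force: [-0.1, -0.5, 1.9]
width: 0.0006
```

Request:
play_rows:
  moves:
    - [[0.7,0,0,0,0,0],[1.4,0,0,0,0,0],[2.1,0,0,0,0,0],[2.8,0,0,0,0,0],[3.5,0,0,0,0,0],[4,0,0,0,0,0],[4,0,0,0,0,0],[4,0,0,0,0,0]]

```text
time_s: 10.4
ee_pos: [0.4807, -0.1325, 0.0366]
ee_rot: [[0.087, -0.253, -0.964], [-0.001, -0.967, 0.254], [-0.996, -0.021, -0.085]]
ft_force: [-0.8, -0.5, 5.7]
width: 0.0005
```

The reading is 5.7 N at about 4.5 mm of travel, which is past the click. I'll release and move to the snapshot key.

Request:
play_rows:
  moves:
    - [[-2,0,0,0,0,0],[-5,0,0,0,0,0],[-9,0,0,0,0,0],[-18,0,0,0,0,0],[-28,0,0,0,0,0],[-35,0,0,0,0,0],[-35,0,0,0,0,0],[-35,0,0,0,0,0]]

```text
time_s: 11.2
ee_pos: [0.4774, -0.1322, 0.0716]
ee_rot: [[0.087, -0.253, -0.964], [-0.001, -0.967, 0.254], [-0.996, -0.021, -0.085]]
ft_force: [-0.2, -0.3, -1.5]
width: 0.0006
```

```bash
python3 go.py .455 -.226 .0413 -14.4 5
```

```text
t 11.2 pos [ 0.4774 -0.1322  0.0716] F [-0.21 -0.32 -1.54] w 0.0006
shift mm [28.3 97.   0.3] turn [-0.005 -0.    -0.001]
```

Request:
play_rows:
  moves:
    - [[0,8,0,0,0,0],[0,28,0,0,0,0],[0,52,0,0,0,0],[0,76,0,0,0,0],[0,91,0,0,0,0],[6,97,0,0,0,0],[15,97,0,0,0,0],[20,97,0,0,0,0]]

```text
time_s: 12.0
ee_pos: [0.4538, -0.2252, 0.0479]
ee_rot: [[0.085, -0.253, -0.964], [0.001, -0.967, 0.254], [-0.996, -0.022, -0.082]]
ft_force: [-1.1, -0.3, 0.1]
width: 0.0005
```

Request:
play_rows:
  moves:
    - [[3,0,0,0,0,0],[5,0,0,0,0,0],[6.5,0,0,0,0,0],[7.5,0,0,0,0,0],[8.5,0,0,0,0,0],[9,0,0,0,0,0],[9,0,0,0,0,0],[9,0,0,0,0,0]]

```text
time_s: 12.8
ee_pos: [0.4555, -0.2259, 0.0406]
ee_rot: [[0.087, -0.253, -0.964], [-0.001, -0.967, 0.254], [-0.996, -0.021, -0.085]]
ft_force: [-0.7, 2.0, 2.4]
width: 0.0008
```

Request:
play_rows:
  moves:
    - [[0.7,0,0,0,0,0],[1.4,0,0,0,0,0],[2.1,0,0,0,0,0],[2.8,0,0,0,0,0],[3.5,0,0,0,0,0],[4,0,0,0,0,0],[4,0,0,0,0,0],[4,0,0,0,0,0]]

```text
time_s: 13.6
ee_pos: [0.4559, -0.2261, 0.0365]
ee_rot: [[0.087, -0.253, -0.964], [-0.001, -0.967, 0.254], [-0.996, -0.021, -0.085]]
ft_force: [0.2, 2.7, 5.9]
width: 0.0004
```

Request:
play_rows:
  moves:
    - [[-2,0,0,0,0,0],[-5,0,0,0,0,0],[-9,0,0,0,0,0],[-18,0,0,0,0,0],[-35,0,0,0,0,0],[-60,0,0,0,0,0],[-90,0,0,0,0,0],[-110,0,0,0,0,0]]

```text
time_s: 14.4
ee_pos: [0.4463, -0.2267, 0.1482]
ee_rot: [[0.088, -0.253, -0.963], [-0.003, -0.967, 0.254], [-0.996, -0.02, -0.086]]
ft_force: [-0.1, -0.3, -1.0]
width: 0.0006
```

Request:
play_rows:
  moves:
    - [[0,10,0,0,0,0],[0,35,0,0,0,0],[0,70,0,0,0,0],[0,110,0,0,0,0],[0,150,0,0,0,0],[0,180,0,0,0,0],[0,195,0,0,0,0],[0,200,0,0,0,0]]

```text
time_s: 15.2
ee_pos: [0.3945, -0.4206, 0.1404]
ee_rot: [[0.086, -0.255, -0.963], [0.0, -0.967, 0.256], [-0.996, -0.022, -0.083]]
ft_force: [-0.1, 1.0, 0.2]
width: 0.0006
```

```bash
python3 - <<'E'
from bench import *
from geo import *
import cv2
T=viewer.camera("top");S=viewer.camera("side")
f=lambda im,x,y,w,h,k:cv2.resize(np.ascontiguousarray(im[y:y+h,x:x+w,::-1]),(w*k,h*k),interpolation=cv2.INTER_CUBIC)
a=np.zeros((600,800,3),np.uint8)
a[:320,:320]=f(T["frame"],272,172,64,64,5)[:320]; a[:320,330:730]=f(T["frame"],366,182,80,64,5)
a[324:599,:320]=f(S["frame"],272,194,64,55,5); a[324:599,330:730]=f(S["frame"],336,138,80,55,5)
cv2.imwrite("pics/c3.png",a); print(telemetry.observe()["ee_pos"])
E
```

```text
[ 0.39513763 -0.41901743  0.14091559]
```

View pics/c3.png

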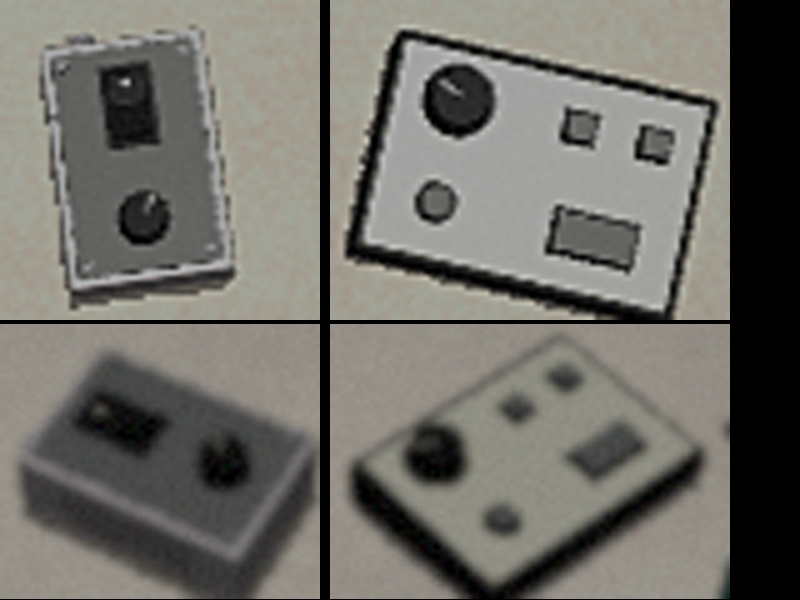

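```bash
python3 -c "
from bench import *
print(finish_job())"
```

```text
the job is handed in; nothing more can be done
None
```

I did the three steps in the order asked, with the shut fingertips, and handed the job in at about 15 s. The hand-in gives no verdict.

- **Ring light:** I pushed the rocker's ON end down until the force rose from about 2 N to 6.2 N. The tip then stood 57.7 mm above the table, which is the height of the fully-on stop, and I let go.
- **Autofocus key:** I pressed it about 4.5 mm, to 5.7 N. That is past the click and just short of the bottom, and I let go.
- **Snapshot key:** I pressed it about 4.5 mm, to 5.9 N, and let go.

In the last pictures, the rocker's ON half lies level. The console, its keys and dial, and the lamp box and its dimmer look the same as in the first crops. The arm was about 14 cm above the table, clear of everything.

No check failed, but some things were not directly confirmed:

- **Clicks and rocker state:** I judged these from force, travel and pictures, because there is no joint readout to check them against.
- **Box position:** my fit of the lamp box's outline was off by 2–3 pixels at some corners. I aimed at the white dot instead, and the rocker went over cleanly.
- **Other items:** I did not look again at the microscope, sample, tray, bottle or blower. The arm never went near them.

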